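# Set the neck blank under the drill and light the spot

### The job

Slide the guitar-neck blank flat along the bench, without lifting it, until the pencilled cross on its head sits right under the tip of the drill bit, and let go of it. Then draw the torch up out of the tool block, turn it to a slant of about 45 degrees and finish while still holding it in the air, its lens 10 to 15 cm from the cross and aimed at it, clear of everything. The blank must stay where you set it, the other two tools stay standing in the block, and the glue bottle and the stack of plates are left alone.

Things in the scene. Friction and masses are not known exactly. Their poses are not given: they have to be found in the camera images.
- blank: Loose pale wooden guitar-neck blank lying flat on the bench, 22 mm thick, about 0.22 kg: a head 84 mm long (x) by 80 mm wide (y), and behind it a shaft 48 mm wide (y) that runs to -x as far as 185 mm behind the origin, with a dark centre line. Origin: underside, middle of the head (x from -42 to +42 mm is the head); z up. The shaft is the place to grip.
- mark (a point): The centre of the pencilled black cross on the blank's upper face (22 mm above the bench), at x = +12, y = +18 mm in the blank's frame. Its axes are the blank's.
- stand: Fixed drill stand. Origin: at bench level on the axis of its column (22 mm thick, 275 mm tall, on a foot 70 x 70 x 18 mm). An arm at 170 to 210 mm height runs 150 mm to the stand's own -y and carries an upright black drill motor (48 mm thick, in a 58 mm collar, from 122 to 252 mm height), below it a nose cone (from 95 mm height) and an 18 mm chuck (from 70 mm height) with a 4.4 mm bit.
- drill_tip (a point): The tip of the drill bit, pointing down, 33 mm above the bench (11 mm above the blank's upper face); fixed.
- block: Fixed wooden tool block 240 (x) x 66 (y) x 60 mm high, with three round sockets 36 mm wide and 45 mm deep (floor 15 mm above the bench) on its centre line at x = -80, 0 and +80 mm. Origin: centre of its underside. One of torch, file and reamer stands in each socket, in any order.
- torch: Loose aluminium pocket torch, 160 mm long, 0.13 kg or so, standing lens down in a socket: head 32 mm thick for the first 55 mm, tapering until 64 mm, then a straight round barrel 24 mm thick with dark rings up to 155 mm, then a small rubber button. Origin: centre of the lens face; +z runs along its axis from lens to tail, so it shines along its own -z. It needs lifting 45 mm to leave its socket.
- file: Bystander: file standing in a socket of the block, handle down: round pale handle 32 mm thick, brass ferrule, flat dark blade upwards, 158 mm tall. Origin: centre of its underside.
- reamer: Bystander: peg reamer standing in a socket of the block, handle down: round dark handle 32 mm thick, tapered steel point upwards, 148 mm tall. Origin: centre of its underside.
- plates: Bystander: loose stack of thin wooden plates, about 100 x 100 x 25 mm, on the bench. Origin: centre of its underside.
- glue: Bystander: white glue bottle with orange cap, 54 mm thick, 130 mm tall, on the bench. Origin: centre of its underside.
There are look-alikes about, which are no part of the job. Leave any blue or pink look-alike of the torch alone. What is shaped like the blank but orange is not meant.

How it is judged (in metres and radians):
On the way, in this order (a step that is already met when the one before it is completed fails the run):
1. the cross is under the drill tip, the blank flat on the bench, at rest and let go (horizontal distance between mark and drill_tip below 0.005 m and height (world z) of mark below 0.025 m and linear speed of blank below 0.01 m/s and contact force between the fingers and blank below 0.1 N), for 0.2 s.
2. the torch is drawn out of its socket, in the fingers (z of torch in the frame of block above 0.062 m and contact force between the fingers and torch above 2 N), for 0.1 s.
At the end, for the whole second after the job is handed in: Cross within 5 mm (level) of the drill tip; blank flat, untouched. Torch held still, touching only the fingers, lens 60 mm or more up, lens end down, axis 30-60 degrees from vertical; cross 70-190 mm before the lens and within 25 mm of the axis along the torch's x and y. File and reamer stand (horizontal distance between mark and drill_tip below 0.005 m and height (world z) of mark below 0.025 m and contact force between each of the arm, the fingers, torch and blank below 0.1 N and contact force between the fingers and torch above 2 N and contact force between torch and block below 0.1 N and contact force between torch and stand below 0.1 N and contact force between torch and file below 0.1 N and contact force between torch and reamer below 0.1 N and height (world z) of torch above 0.06 m and linear speed of torch below 0.02 m/s and angle between torch's own z axis and vertical between 0.52 and 1.05 rad and x of mark in the frame of torch between -0.025 and 0.025 m and y of mark in the frame of torch between -0.025 and 0.025 m and z of mark in the frame of torch between -0.19 and -0.07 m and angle between each of file, reamer's own z axis and vertical below 0.3 rad); the arm keeps its last pose, push and grip.
It fails at once if the blank is lifted off the bench or tipped (height (world z) of mark above 0.036 m or angle between blank's own z axis and vertical above 0.15 rad).
It fails at once if the file or the reamer is pulled out or knocked over (z of any of file, reamer in the frame of block above 0.035 m or angle between any of file, reamer's own z axis and vertical above 0.4 rad).
It fails at once if the plates or the glue bottle are disturbed (distance of any of plates, glue from where it was at the start of the episode above 0.02 m).
It also fails if it takes over 51 s, if anything falls off the work surface, if the arm or the gripper's body presses on something with over 40 N, if the wrist force passes 120 N, or if a joint passes its speed limit or range.

### The arm

A 6-joint arm with a two-finger parallel gripper is mounted at the origin on the work surface. World frame = base frame: x ahead of the robot, y to its left, z up, the work surface at z = 0. Lengths are in m, angles in degrees, forces in N, time in s.
With the tool pointing down it reaches from about 0.4 to 0.825 m from the base axis. Payload 7 kg.
Tool frame: the origin (TCP) lies midway between the tips of the shut fingers; the grasp point (between the pads) lies 19 mm behind it; z points along the fingers, y is the direction in which the jaws open and shut (so a half turn about z gives the same grasp; the last joint's range is limited). The gripper opens to 88 mm and grips with 3 to 60 N. Pads are 19 mm wide; open, the fingers measure 130 mm over their backs; the gripper's body (78 mm by 193 mm) begins 47 mm behind the grasp point.
Start: joints at [92.481, 20.546, 0.682, 0, -70.136, -16.507], TCP at [0.164, 0.655, 0.227] pointing down, gripper open.
Joint ranges: [-176.03, 176.03], [-82.01, 121.73], [-58.28, 71.71], [-173.87, 95.51], [-174.79, -0.11], [-173.66, 173.66]. Speed limits (degrees/s): [136.94, 136.94, 172.46, 180, 180, 180].

### API

Orientations are given as a 3x3 rotation matrix whose columns are the frame's x, y, z axes.
In Python, from rig import robot gives the robot as it stands. Calls block until the motion is done:
- robot.goto(position, orientation): joint-space move of the TCP to a pose.
- robot.servo_line(position, ori=None, speed=0.15): straight line of the TCP; ori=None keeps the orientation; speed is the mean speed in m/s.
- robot.movej(angles): joint-space move.
- robot.move_gripper(opening): opening from 0.0 (shut) to 1.0 (fully open); the grip force is fixed at half the most; returns when the fingers have stopped.
- robot.dwell(seconds).
- robot.ik(position, orientation): joint angles nearest the present ones, or None.
- robot.grab_frame(name): name is "scene" or "side" or "wrist"; returns (picture, depth): 480x640x3 uint8, red, green, blue; 480x640 float32, m along the optical axis (not along the pixel's ray), 0 where there is no reading.
- robot.camera_info(name): a dict with "vfov" (degrees; the focal length in pixels is half the picture's height over the tangent of half this angle, whatever the lens; pixels are square), "cx", "cy" (the principal point, pixels), "view" (4x4, takes a point from world to camera coordinates); the wrist camera has in their place "T_tool_cam" (4x4, takes a point from camera to tool coordinates, whose origin is the TCP and whose axes are the flange's). Camera axes: x right, y down, z forward; pixel columns grow to the right and rows downward; lengths in m; the calibration is good to about 2 mm. A picture is of the moment at which its call begins: read the wrist's pose just before it. camera_info takes no time and is no camera call.
A pose or a line that the arm cannot do raises robot.Unreachable and nothing moves.
- robot.job_done(): hands the job in, once; it reports no verdict.
Readings, each from a call of its own:
- robot.read_t(): time.
- robot.read_qpos(): joint angles.
- robot.read_qvel(): joint speeds.
- robot.read_effort(): joint torques, N m.
- robot.read_position(): TCP position.
- robot.read_tcp_rot(): TCP orientation.
- robot.read_force(): force on the tool from outside, world axes, zero at the start.
- robot.read_ft_torque(): the same for the moment, N m.
- robot.read_grip_width(): opening from 0.0 (shut) to 1.0 (fully open).
Only numpy, scipy, OpenCV 4.12 (cv2) and the standard library are available. Lean on these libraries where they do the work, as an engineer would, in place of code of your own. Each camera call takes 0.05 s, during which the arm holds its last target.

## Working session

There is one attempt and no reset: what is moved stays moved. The work goes in short steps, each a Python script; the robot and the scene stay as the last script left them, time stands still between calls to the robot, and variables do not carry over. Pictures are saved under pics/ and viewed, and the job is handed in when it is done.

```bash
ls; mkdir -p pics
python3 - <<'E'
from rig import robot
import cv2,numpy as np,pickle
for n in ["scene","side","wrist"]:
    im,d=robot.grab_frame(n); cv2.imwrite(f"pics/{n}0.png",im[:,:,::-1]); np.savez(f"pics/{n}0.npz",im=im,d=d)
    print(n,robot.camera_info(n))
print(robot.read_t(),robot.read_position(),robot.read_tcp_rot())
E
```

```text
pics
scene {'vfov': 50.86425447281877, 'cx': 324.04190853666313, 'cy': 236.82407641517582, 'view': array([[ 0.74830041,  0.66333793, -0.00541122, -0.47048636],
       [ 0.51251646, -0.58330171, -0.6301476 , -0.25069712],
       [-0.42115718,  0.46876637, -0.77645651,  1.41212616],
       [ 0.        ,  0.        ,  0.        ,  1.        ]])}
side {'vfov': 47.90635157981581, 'cx': 324.3072355113019, 'cy': 232.02919438621703, 'view': array([[ 0.94694161, -0.32139301,  0.00284949, -0.56096677],
       [-0.20097645, -0.59902237, -0.77510042,  0.15440943],
       [ 0.25081876,  0.73340216, -0.63183163,  1.15684932],
       [ 0.        ,  0.        ,  0.        ,  1.        ]])}
wrist {'vfov': 68.5718385121967, 'cx': 322.1665235713585, 'cy': 239.54988021192295, 'T_tool_cam': array([[-1.53759973e-04, -9.58080230e-01, -2.86500000e-01,
         7.77770784e-02],
       [ 9.99997425e-01, -7.95990184e-04,  2.12517585e-03,
         9.87391770e-04],
       [-2.26414015e-03, -2.86498936e-01,  9.58077885e-01,
        -1.57598820e-01],
       [ 0.00000000e+00,  0.00000000e+00,  0.00000000e+00,
         1.00000000e+00]])}
0.15 [0.16351674 0.65453525 0.2258518 ] [[ 9.70168450e-01 -2.42431729e-01 -1.89259841e-04]
 [-2.42431776e-01 -9.70167686e-01 -1.22292210e-03]
 [ 1.12861337e-04  1.23232304e-03 -9.99999234e-01]]
```

View pics/scene0.png

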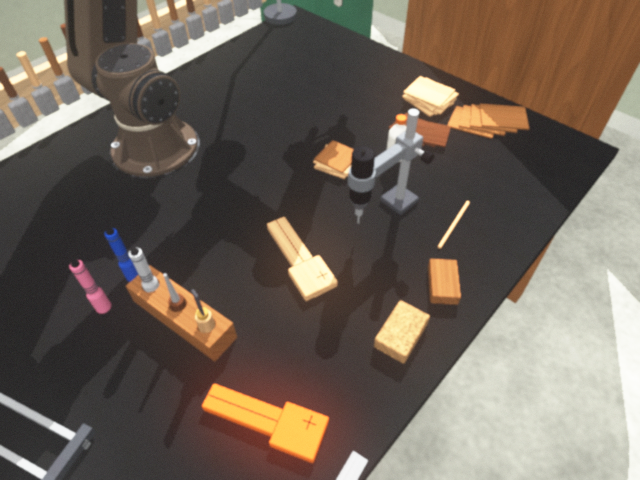

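View pics/side0.png

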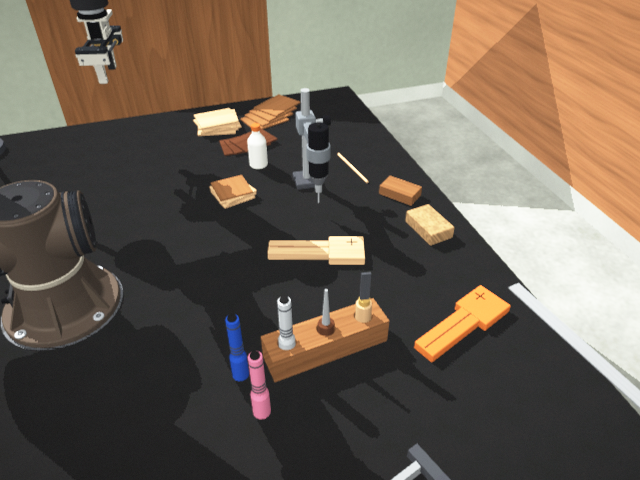

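View pics/wrist0.png

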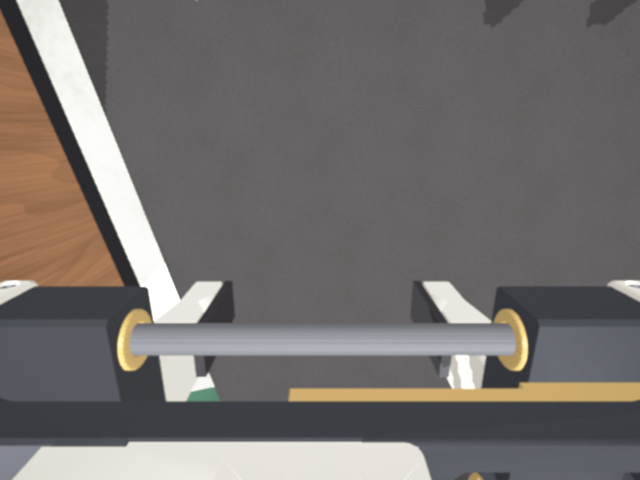

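Candidates in the scene view:
- **Blank:** pale (305,262), with its cross at about (322,274). The orange one at (270,420) is a look-alike.
- **Torch:** silver (143,268), in the end socket of the block. The blue (120,252) and pink (90,287) ones are look-alikes.
- **In the side view:** blank at (318,250), torch at (286,322), drill tip near (319,200).

I'll measure these and check close crops.

```bash
cat > h.py <<'E'
import numpy as np,cv2
from rig import robot
def cam(n):
    c=robot.camera_info(n); f=240/np.tan(np.radians(c['vfov']/2)); return c,f
def pose(n,wp=None):
    c,f=cam(n)
    if n=='wrist':
        p,R=wp; T=np.eye(4);T[:3,:3]=R;T[:3,3]=p
        return T@c['T_tool_cam'],c,f
    return np.linalg.inv(c['view']),c,f
def ray(n,uv,wp=None):
    T,c,f=pose(n,wp); uv=np.atleast_2d(np.asarray(uv,float))
    d=np.c_[(uv[:,0]-c['cx'])/f,(uv[:,1]-c['cy'])/f,np.ones(len(uv))]
    return T[:3,3],d@T[:3,:3].T
def onplane(n,uv,z,wp=None):
    o,d=ray(n,uv,wp); t=(z-o[2])/d[:,2]; return o+d*t[:,None]
def pt(n,uv,depth,wp=None):
    o,d=ray(n,uv,wp); return o+d*np.asarray(depth)[:,None]
def tri(n1,uv1,n2,uv2,w1=None,w2=None):
    A=np.zeros((3,3));b=np.zeros(3);L=[]
    for n,uv,w in((n1,uv1,w1),(n2,uv2,w2)):
        o,d=ray(n,uv,w);d=d[0]/np.linalg.norm(d[0]);P=np.eye(3)-np.outer(d,d);A+=P;b+=P@o;L.append((P,o))
    x=np.linalg.solve(A,b); return x,[np.linalg.norm(P@(x-o)) for P,o in L]
def proj(n,X,wp=None):
    T,c,f=pose(n,wp); X=np.atleast_2d(X); p=np.c_[X,np.ones(len(X))]@np.linalg.inv(T).T
    return np.c_[p[:,0]/p[:,2]*f+c['cx'],p[:,1]/p[:,2]*f+c['cy']]
E
python3 - <<'E'
from h import *
crops={'scene':[(255,205,350,310),(120,210,240,360),(330,120,430,240)],'side':[(260,225,375,275),(215,260,400,390),(280,80,350,220)]}
for n in crops:
    im=np.load(f'pics/{n}0.npz')['im']; W=[]
    for x0,y0,x1,y1 in crops[n]:
        c=im[y0:y1,x0:x1,::-1]; s=min(390/c.shape[1],400/c.shape[0]); c=cv2.resize(c,None,fx=s,fy=s,interpolation=cv2.INTER_CUBIC)
        W.append(cv2.copyMakeBorder(c,0,400-c.shape[0],0,2,cv2.BORDER_CONSTANT))
    w=np.hstack(W); w=w if w.shape[1]<=800 else cv2.resize(w,None,fx=800/w.shape[1],fy=800/w.shape[1]); cv2.imwrite(f'pics/crop_{n}.png',w)
E
```

```text
(no output)
```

View pics/crop_scene.png

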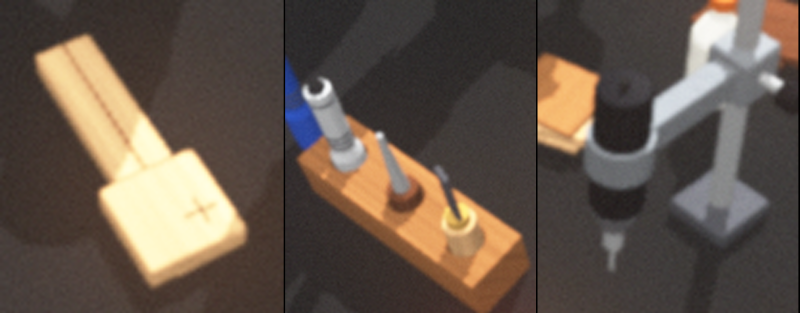

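View pics/crop_side.png

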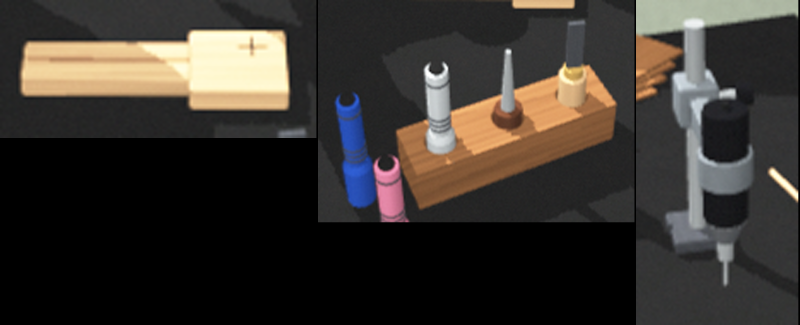

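The crops confirm the picks: the pale blank has its cross on the head, the silver torch stands lens down beside the reamer and the file, and the bit tip is visible in both views. Next I measure.

```bash
cat > m1.py <<'E'
from h import *
def cloud(n,im,d,box,wp=None):
    x0,y0,x1,y1=box; v,u=np.mgrid[y0:y1,x0:x1]; uv=np.c_[u.ravel(),v.ravel()]
    dd=d[y0:y1,x0:x1].ravel(); return uv,pt(n,uv,dd,wp),im[y0:y1,x0:x1].reshape(-1,3).astype(int),dd
E
python3 - <<'E'
from m1 import *
B={'scene':(255,205,350,310),'side':(260,225,375,275)}
for n in B:
    z=np.load(f'pics/{n}0.npz'); uv,P,C,dd=cloud(n,z['im'],z['d'],B[n])
    bright=C[:,0]>110
    print(n,'heights of blank',np.percentile(P[bright,2],[5,25,50,75,95]), 'bench',np.percentile(P[~bright,2],[25,50]))
    x0,y0,x1,y1=B[n]; g=C.sum(1).reshape(y1-y0,x1-x0)
    m=(bright).reshape(g.shape).astype(np.uint8)
    k,_,st,_=cv2.connectedComponentsWithStats(m); print(st[1:][st[1:,4]>50])
    c,_=cv2.findContours(m,cv2.RETR_EXTERNAL,cv2.CHAIN_APPROX_NONE); c=max(c,key=cv2.contourArea)
    print(cv2.approxPolyDP(c,2.5,True)[:,0]+[x0,y0])
    # cross: blackhat
    bh=cv2.morphologyEx(g.clip(0,765).astype(np.float32),cv2.MORPH_BLACKHAT,np.ones((7,7)))
    cv2.imwrite(f'pics/bh_{n}.png',cv2.resize(np.hstack([bh.clip(0,255),(g/3)]),None,fx=4,fy=4) if n=='scene' else cv2.resize(np.vstack([bh.clip(0,255),(g/3)]),None,fx=6,fy=6))
E
```

```text
scene heights of blank [0.00267863 0.02114945 0.0231247  0.02456015 0.02646906] bench [0.00055608 0.00174337]
[[  12   11   71   86 2619]]
[[283 216]
 [268 222]
 [267 228]
 [289 262]
 [288 274]
 [306 301]
 [335 287]
 [337 280]
 [322 257]
 [311 254]]
side heights of blank [0.00078183 0.01609265 0.01987301 0.02147393 0.02349536] bench [-0.00241807 -0.00126322]
[[   7   11   98   29 2255]]
[[363 237]
 [270 240]
 [268 259]
 [327 259]
 [329 264]
 [364 264]][ WARN:0@0.600] global loadsave.cpp:1063 imwrite_ Unsupported depth image for selected encoder is fallbacked to CV_8U.
```

View pics/bh_scene.png

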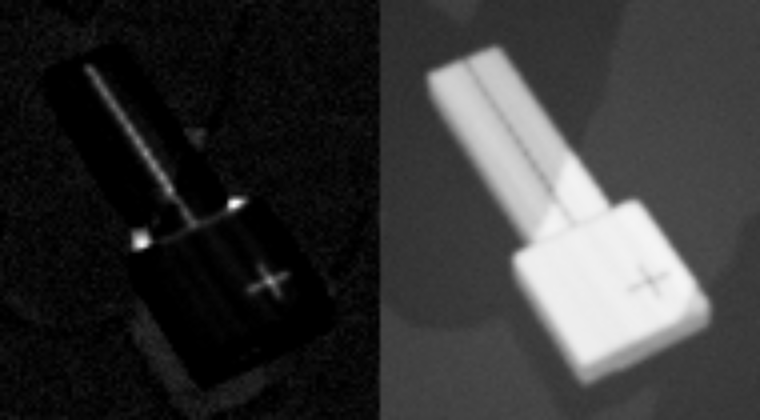

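View pics/bh_side.png

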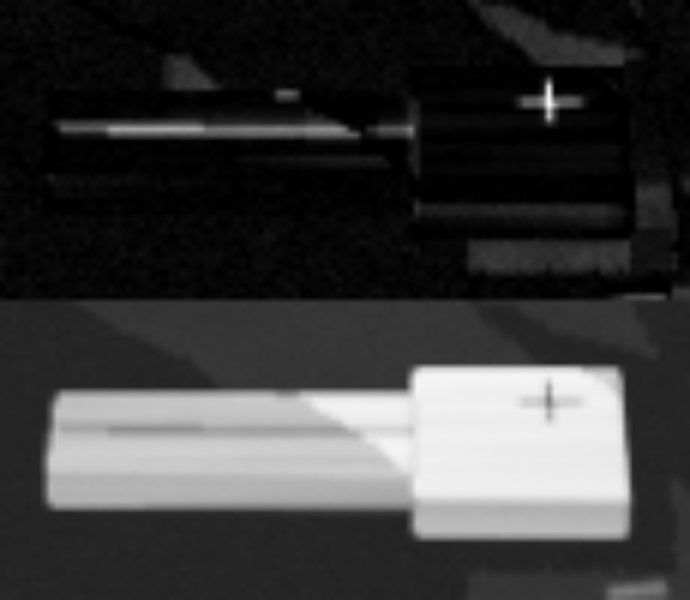

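Run:
```python
from h import *
for n,b in (('scene',(340,190,380,235)),('side',(300,170,340,215))):
    im=np.load(f'pics/{n}0.npz')['im']; x0,y0,x1,y1=b
    cv2.imwrite(f'pics/tip_{n}.png',cv2.resize(im[y0:y1,x0:x1,::-1],None,fx=12,fy=12,interpolation=cv2.INTER_NEAREST))
```

```text
(no output)
```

View pics/tip_scene.png

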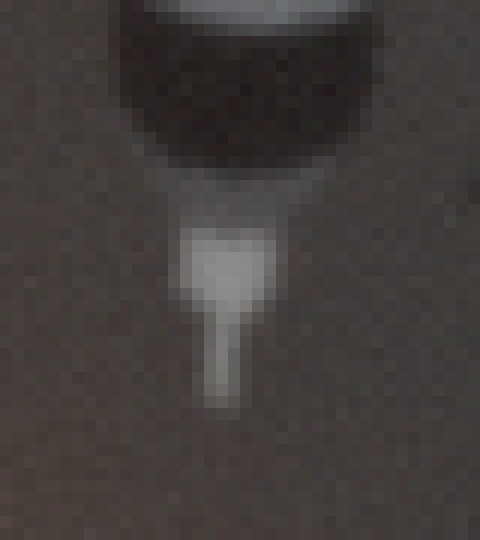

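View pics/tip_side.png

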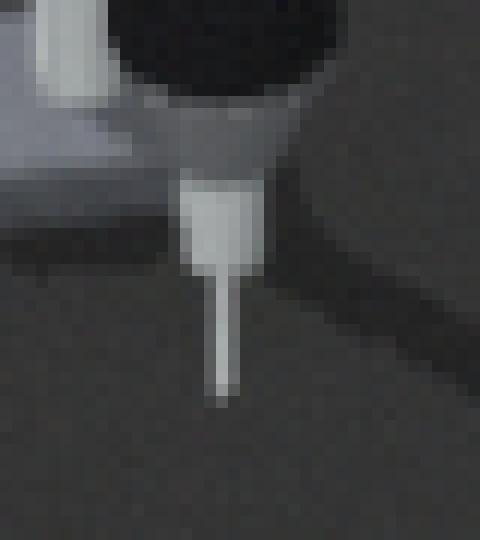

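Run:
```python
from m1 import *
np.set_printoptions(precision=4,suppress=True)
tip,e=tri('scene',(357.9,222.8),'side',(318,202.5)); print('tip',tip,e)
mk,e=tri('scene',(321.5,275),'side',(350.8,241.3)); print('mark',mk,e)
for n,t,m in(('scene',(357.9,222.8),(321.5,275)),('side',(318,202.5),(350.8,241.3))):
    print(n,'tip@.033',onplane(n,t,.033),'mark@.022',onplane(n,m,.022))
# blank line
L={'scene':[(87/4-.5+255,68/4-.5+205),(192/4-.5+255,224/4-.5+205)],'side':[(58/6-.5+260,128/6-.5+225),(412/6-.5+260,130/6-.5+225)]}
for n in L:
    q=onplane(n,L[n],.022); d=q[1]-q[0]; print(n,'line',q[:,:2],'len',np.linalg.norm(d),'yaw',np.degrees(np.arctan2(d[1],d[0])))
# block: top surface
B={'scene':(120,260,240,360),'side':(258,295,395,380)}
for n in B:
    z=np.load(f'pics/{n}0.npz'); uv,P,C,dd=cloud(n,z['im'],z['d'],B[n])
    brown=(C[:,0]>C[:,2]+40)&(C[:,0]>90)&(abs(P[:,2]-.06)<.006)
    r=cv2.minAreaRect((P[brown,:2]*1000).astype(np.float32)); print(n,'block',brown.sum(),r,cv2.boxPoints(r)/1000)
B={'scene':(128,240,162,295),'side':(272,292,300,352)}
for n in B:
    z=np.load(f'pics/{n}0.npz'); uv,P,C,dd=cloud(n,z['im'],z['d'],B[n])
    s=(C.max(1)-C.min(1)<30)&(C.min(1)>90)&(P[:,2]>.06)&(P[:,2]<.2)
    print(n,'torch',s.sum(),P[s].min(0),P[s].max(0))
    for lo in np.arange(.06,.18,.02):
        k=s&(P[:,2]>lo)&(P[:,2]<lo+.02); 
        if k.sum(): print(lo,k.sum(),P[k].mean(0))
```

```text
tip [0.6192 0.1308 0.036 ] [np.float64(0.000637715714250513), np.float64(0.0006377157142503534)]
mark [ 0.6486 -0.0305  0.0259] [np.float64(0.0003760057595437317), np.float64(0.0003760057595438796)]
scene tip@.033 [[0.6172 0.1335 0.033 ]] mark@.022 [[ 0.647  -0.0289  0.022 ]]
side tip@.033 [[0.6205 0.1337 0.033 ]] mark@.022 [[ 0.6503 -0.0257  0.022 ]]
scene line [[ 0.4623  0.0155]
 [ 0.5886 -0.0276]] len 0.13346231018205496 yaw -18.83488130336792
side line [[ 0.4619  0.02  ]
 [ 0.5933 -0.0254]] len 0.1390784676655301 yaw -19.053746642948028
scene block 2443 ((493.75634765625, -292.3879089355469), (243.7097930908203, 68.15969848632812), 5.687972068786621) [[ 0.3691 -0.2706]
 [ 0.3759 -0.3384]
 [ 0.6184 -0.3142]
 [ 0.6116 -0.2464]]
side block 2688 ((496.294677734375, -292.1953125), (241.53733825683594, 70.76243591308594), 5.545517444610596) [[ 0.3727 -0.2687]
 [ 0.3795 -0.3391]
 [ 0.6199 -0.3157]
 [ 0.6131 -0.2453]]
scene torch 556 [ 0.3276 -0.3164  0.0607] [ 0.4333 -0.2883  0.1778]
0.06 126 [ 0.419  -0.3044  0.0719]
0.08 79 [ 0.4193 -0.3033  0.0894]
0.1 74 [ 0.4231 -0.3043  0.1101]
0.12000000000000001 85 [ 0.4231 -0.3034  0.1305]
0.14 80 [ 0.423  -0.303   0.1496]
0.16000000000000003 112 [ 0.4206 -0.3023  0.1691]
side torch 642 [ 0.4004 -0.3162  0.0605] [ 0.4309 -0.2902  0.1743]
0.06 154 [ 0.4136 -0.3095  0.0706]
0.08 90 [ 0.4139 -0.3084  0.09  ]
0.1 95 [ 0.4139 -0.3081  0.1097]
0.12000000000000001 97 [ 0.4144 -0.3086  0.1297]
0.14 105 [ 0.4144 -0.3086  0.1498]
0.16000000000000003 101 [ 0.4151 -0.3058  0.167 ]
```

Run:
```python
from m1 import *
np.set_printoptions(precision=3,suppress=True)
# top-down height map from both cameras, 2mm per px; x up 0.2..1.0, y left -0.45..0.45
img=np.zeros((450,500,3),np.uint8); H=np.full((450,500),-1.)
for n in('scene','side'):
    z=np.load(f'pics/{n}0.npz'); uv,P,C,dd=cloud(n,z['im'],z['d'],(0,0,640,480))
    k=(dd>0)&(P[:,2]>.008)&(P[:,2]<.4)
    for p,c in zip(P[k],C[k]):
        i=int((1.05-p[0])/.002); j=int((.5-p[1])/.002)
        if 0<=i<450 and 0<=j<500 and p[2]>H[i,j]: H[i,j]=p[2]; img[i,j]=c
img=img[:,:,::-1].copy()
for x in np.arange(.2,1.05,.1):
    i=int((1.05-x)/.002); cv2.line(img,(0,i),(499,i),(60,60,0),1); cv2.putText(img,f'{x:.1f}',(0,i),0,.4,(255,255,0))
for y in np.arange(-.4,.5,.1):
    j=int((.5-y)/.002); cv2.line(img,(j,0),(j,449),(60,60,0),1); cv2.putText(img,f'{y:.1f}',(j,445),0,.4,(255,255,0))
cv2.imwrite('pics/top0.png',cv2.resize(img,None,fx=1.3,fy=1.3))
```

```text
(no output)
```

View pics/top0.png

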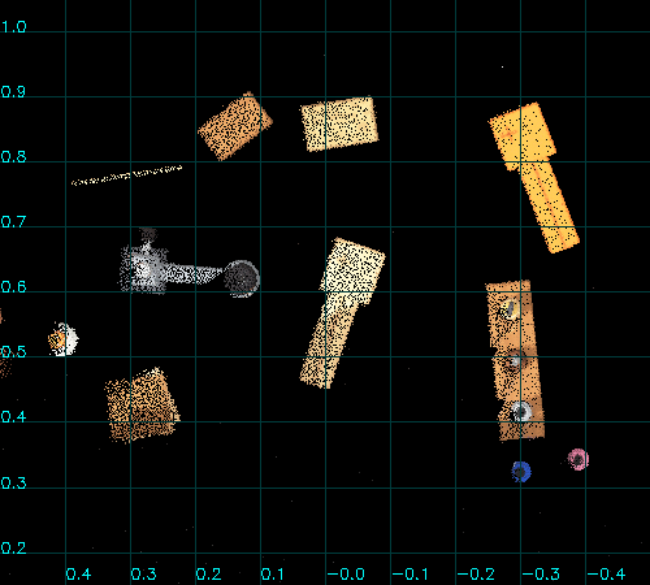

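Choices from the measurements:
- **Plates:** the stack is at about (0.425, 0.27). I'll turn the blank to a yaw of about +10° so the shaft and gripper stay away from it.
- **Camera:** the wrist camera goes on the base side, away from the drill.
- **Column:** it is at about (0.635, 0.275) and 275 mm tall, so I rise before swinging across.

First I check IK for the whole plan.

```bash
cat >> h.py <<'E'
def Rdown(az): # tool x azimuth (deg), pointing down
    a=np.radians(az); x=np.array([np.cos(a),np.sin(a),0]); z=np.array([0,0,-1.]); return np.c_[x,np.cross(z,x),z]
def Rtilt(az,tilt,sgn): # tool z leaning outward toward azimuth az, tilt from vertical; jaws horizontal; tool x up(sgn=+1)/down
    a=np.radians(az);t=np.radians(tilt); h=np.array([np.cos(a),np.sin(a),0]); z=np.sin(t)*h-np.cos(t)*np.array([0,0,1.])
    y=sgn*np.cross([0,0,1.],h); x=np.cross(y,z); return np.c_[x,y,z]
E
python3 - <<'E'
from h import *
np.set_printoptions(precision=1,suppress=True)
def t(l,p,R):
    try: q=robot.ik(p,R)
    except Exception as e: q=e
    print(l,q if q is None else np.array(q))
t('above',[.508,.002,.40],Rdown(161)); t('grasp',[.508,.002,.006],Rdown(161)); t('place',[.482,.089,.006],Rdown(190))
for az in (275.6,95.6): t(f'torch{az}',[.417,-.301,.12],Rdown(5.6+(0 if az<180 else 180)))
tip=np.array([.619,.132,.022])
for az in range(-80,100,20):
    for s in(1,-1):
        for tl in (45,35):
            R=Rtilt(az,tl,s); p=tip-R[:,2]*(.125+.106); t((az,s,tl,p.round(3)),p,R)
E
```

```text
above [ 158.   -77.5   -2.1    0.  -165.4   93. ]
grasp [  22.4   19.9  -35.2   -0.   -34.9 -131.4]
place [  33.5   18.7  -37.4   -0.   -33.9 -113.5]
torch275.6 [-13.9  11.1 -27.7   0.  -51.1 -70.5]
torch95.6 [-13.9  11.1 -27.7   0.  -51.1 109.5]
(-80, 1, 45, array([0.6, 0.3, 0.2])) [ 58.2  35.6  -5.4  28.2 -86.2 120.3]
(-80, 1, 35, array([0.6, 0.3, 0.2])) [ 54.2  28.8  -6.9  24.6 -81.2 126.1]
(-80, -1, 45, array([0.6, 0.3, 0.2])) [ 58.2  35.6  -5.4  28.2 -86.2 -59.7]
(-80, -1, 35, array([0.6, 0.3, 0.2])) [ 54.2  28.8  -6.9  24.6 -81.2 -53.9]
(-60, 1, 45, array([0.5, 0.3, 0.2])) [ 65.   24.6 -27.3  37.5 -72.1 122.1]
(-60, 1, 35, array([0.6, 0.2, 0.2])) [ 59.5  18.9 -25.   32.4 -68.6 132.4]
(-60, -1, 45, array([0.5, 0.3, 0.2])) [ 65.   24.6 -27.3  37.5 -72.1 -57.9]
(-60, -1, 35, array([0.6, 0.2, 0.2])) [ 59.5  18.9 -25.   32.4 -68.6 -47.6]
(-40, 1, 45, array([0.5, 0.2, 0.2])) [ 68.6  12.6 -48.5  51.1 -59.4 122.2]
(-40, 1, 35, array([0.5, 0.2, 0.2])) [ 61.8   8.  -42.2  42.4 -56.3 138.8]
(-40, -1, 45, array([0.5, 0.2, 0.2])) [ 68.6  12.6 -48.5  51.1 -59.4 -57.8]
(-40, -1, 35, array([0.
[... 840 characters left out ...]
(40, -1, 35, array([0.5, 0. , 0.2])) [ 13.5  -5.9 -31.4 -26.3 -35.3 134.2]
(60, 1, 45, array([ 0.5, -0. ,  0.2])) [-15.9  10.  -16.3 -50.9 -62.1  10.3]
(60, 1, 35, array([0.6, 0. , 0.2])) [ -2.3   5.8 -15.4 -37.3 -56.9 -10.1]
(60, -1, 45, array([ 0.5, -0. ,  0.2])) [ -15.9   10.   -16.3  -50.9  -62.1 -169.7]
(60, -1, 35, array([0.6, 0. , 0.2])) [ -2.3   5.8 -15.4 -37.3 -56.9 169.9]
(80, 1, 45, array([ 0.6, -0. ,  0.2])) [-15.8  22.1  -0.2 -45.9 -78.3  19.9]
(80, 1, 35, array([0.6, 0. , 0.2])) [ -5.9  16.7  -1.5 -36.8 -72.8   7.4]
(80, -1, 45, array([ 0.6, -0. ,  0.2])) [ -15.8   22.1   -0.2  -45.9  -78.3 -160.1]
(80, -1, 35, array([0.6, 0. , 0.2])) [  -5.9   16.7   -1.5  -36.8  -72.8 -172.6]
```

Run:
```python
from h import *
np.set_printoptions(precision=3,suppress=True)
p0=np.array(robot.read_position());R0=np.array(robot.read_tcp_rot())
for z in (.3,.33,.36): print(z,robot.ik([p0[0],p0[1],z],R0),robot.ik([.508,.002,z-.03],Rdown(161)))
q0=np.array(robot.read_qpos())
robot.servo_line([p0[0],p0[1],.34],speed=.25)
q1=robot.ik([.508,.002,.26],Rdown(161)); print(q1)
robot.movej([q1[0],*robot.read_qpos()[1:5],q1[5]])
print(robot.read_position())
robot.goto([.508,.002,.20],Rdown(161))
print(robot.read_t(),robot.read_position(),robot.read_qpos(),robot.read_grip_width())
wp=(np.array(robot.read_position()),np.array(robot.read_tcp_rot()))
im,d=robot.grab_frame('wrist'); np.savez('pics/wrist1.npz',im=im,d=d,p=wp[0],R=wp[1]); cv2.imwrite('pics/wrist1.png',im[:,:,::-1])
```

```text
0.3 [ 92.482  18.677   7.403  -0.014 -78.796 -16.509] [  22.408    3.073  -16.       0.     -70.927 -131.408]
0.33 [ 92.482  18.2    10.487  -0.014 -82.357 -16.51 ] [  22.408    2.203  -13.044    0.     -74.753 -131.408]
0.36 [ 92.482  17.899  13.792  -0.014 -85.963 -16.511] [  22.408    1.529   -9.935    0.     -78.536 -131.408]
[  22.408    3.409  -16.951    0.     -69.64  -131.408]
[0.671 0.07  0.34 ]
4.3833 [0.51  0.003 0.201] [  22.434    5.915  -22.136    0.047  -61.815 -131.405] 0.9975391804331942
```

View pics/wrist1.png

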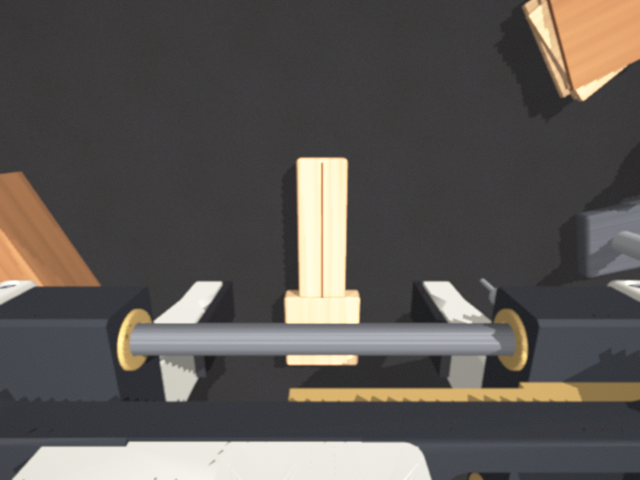

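The wrist view shows the blank centred between the fingers: shaft end at row 157, head starting at row 292, centre line at column 322. I check it against the pose, then descend.

Run:
```python
from h import *
np.set_printoptions(precision=4,suppress=True)
z=np.load('pics/wrist1.npz'); wp=(z['p'],z['R'])
q=onplane('wrist',[(322.5,158),(322.5,292),(297.5,160),(347.5,160),(297.5,270),(346.5,270)],.022,wp)
print(q); d=q[1]-q[0]; print('shaft len',np.linalg.norm(d),'yaw',np.degrees(np.arctan2(d[1],d[0])),'widths',np.linalg.norm(q[2]-q[3]),np.linalg.norm(q[4]-q[5]))
o=q[0]+d/np.linalg.norm(d)*.185; g=o-d/np.linalg.norm(d)*.130; print('origin',o,'grasp',g)
np.save('g.npy',np.r_[g[:2],np.degrees(np.arctan2(d[1],d[0]))])
```

```text
[[ 0.4568  0.0195  0.022 ]
 [ 0.5865 -0.025   0.022 ]
 [ 0.451  -0.0033  0.022 ]
 [ 0.4662  0.041   0.022 ]
 [ 0.5547 -0.0413  0.022 ]
 [ 0.5711  0.0063  0.022 ]]
shaft len 0.13703468750518086 yaw -18.9411552990272 widths 0.046775289969574696 0.050316644253721565
origin [ 0.6318 -0.0406  0.022 ] grasp [0.5089 0.0016 0.022 ]
```

It agrees with the fixed cameras: origin (0.632, -0.041), yaw -18.9°. Descending to grip.

Run:
```python
from h import *
np.set_printoptions(precision=4,suppress=True)
g=np.load('g.npy'); R=Rdown(g[2]+180)
robot.servo_line([g[0],g[1],.05],R,speed=.12)
robot.servo_line([g[0],g[1],.008],R,speed=.06); robot.dwell(.15)
print(robot.read_position(),robot.read_force())
robot.move_gripper(0.0); robot.dwell(.1)
print(robot.read_t(),robot.read_position(),robot.read_grip_width()*88,robot.read_force())
for n in('scene','side'):
    im,d=robot.grab_frame(n); np.savez(f'pics/{n}1.npz',im=im,d=d); cv2.imwrite(f'pics/{n}1.png',im[:,:,::-1])
```

```text
[0.5092 0.0017 0.0084] [ 0.1881  0.4335 -0.1671]
7.6583 [0.5089 0.0017 0.008 ] 48.020883934830394 [-0.1618  0.6265  0.8877]
```

View pics/side1.png

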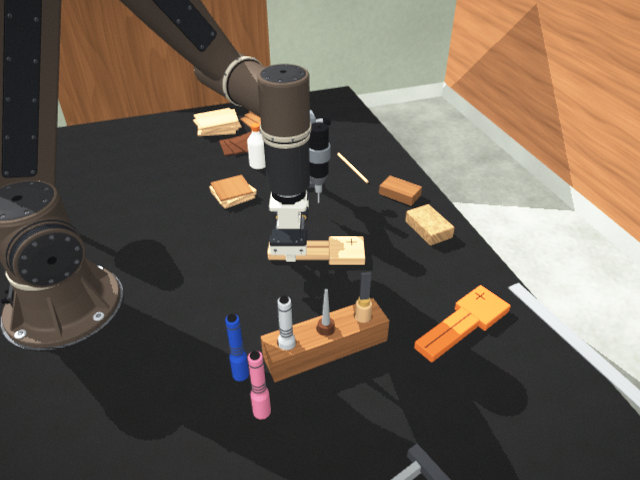

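View pics/scene1.png

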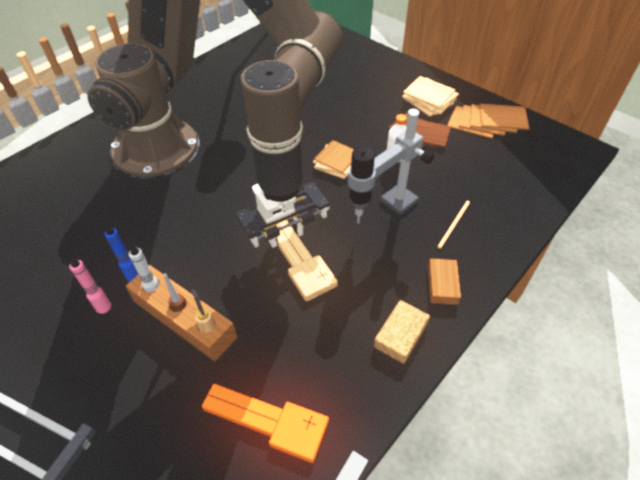

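Grip confirmed at 48.0 mm, and both views show the shaft held with the cross still visible. Next I measure the cross again and slide, turning to +10° about the TCP.

```bash
cat >> h.py <<'E'
def findcross(n,im,guess,r=9):
    u,v=int(round(guess[0])),int(round(guess[1])); R=r+8
    g=im[v-R:v+R+1,u-R:u+R+1].astype(np.float32).sum(2)
    bh=cv2.morphologyEx(g,cv2.MORPH_BLACKHAT,np.ones((5,5)))
    bh[g<250]=0  # only on the bright blank
    m=np.zeros_like(bh); m[8:-8,8:-8]=1; bh*=m
    w=np.where(bh>.35*bh.max(),bh,0)
    k,lab,st,_=cv2.connectedComponentsWithStats((w>0).astype(np.uint8),connectivity=8)
    i=1+np.argmax([w[lab==j].sum() for j in range(1,k)]); w=np.where(lab==i,w,0)
    vv,uu=np.mgrid[-R:R+1,-R:R+1]; return np.array([u+(w*uu).sum()/w.sum(),v+(w*vv).sum()/w.sum()]),int((w>0).sum()),bh.max()
TIP={'scene':(357.9,222.8),'side':(318.,202.5)}
E
python3 - <<'E'
from h import *
np.set_printoptions(precision=4,suppress=True)
ds=[]
for k in (0,1):
  for n,gs in(('scene',(321.5,275)),('side',(350.8,241.3))):
    im=np.load(f'pics/{n}{k}.npz')['im']; c,a,b=findcross(n,im,gs); m=onplane(n,c,.022)[0]; t=onplane(n,TIP[n],.033)[0]
    print(k,n,c,a,b,m,t-m)
    if k: ds.append((m,t))
m,t=np.mean(ds,0); print('mark',m,'tip',t)
p=np.array(robot.read_position()); R=np.array(robot.read_tcp_rot())
ml=R.T@(m-p); print('mark in tool',ml, 'expect x -0.142,y?')
np.savez('plan.npz',ml=ml,t=t)
R2=Rdown(190); p2=t-R2@ml; print('target tcp',p2)
E
```

```text
0 scene [322.6315 274.6042] 16 153.0 [ 0.6482 -0.0264  0.022 ] [-0.031  0.16   0.011]
0 side [351.0179 241.3899] 8 353.0 [ 0.6506 -0.0262  0.022 ] [-0.0301  0.1599  0.011 ]
1 scene [321.8495 274.6404] 16 155.0 [ 0.647  -0.0276  0.022 ] [-0.0297  0.1612  0.011 ]
1 side [351.0185 241.3948] 8 356.0 [ 0.6506 -0.0262  0.022 ] [-0.0301  0.1599  0.011 ]
mark [ 0.6488 -0.0269  0.022 ] tip [0.6189 0.1336 0.033 ]
mark in tool [-0.1416  0.0184 -0.014 ] expect x -0.142,y?
target tcp [0.4826 0.0909 0.019 ]
```

The cross in the tool frame, (-0.1416, 0.0184), matches the expected (-0.142, 0.018), so the calibration can be trusted. Sliding now.

Run:
```python
from h import *
np.set_printoptions(precision=4,suppress=True)
z=np.load('plan.npz'); t=z['t']; ml=np.array([-.142,.018,0])
R2=Rdown(190); p2=t-R2@ml; p2[2]=.008
robot.servo_line(p2,R2,speed=.06); robot.dwell(.2)
p=robot.read_position();R=robot.read_tcp_rot();print(robot.read_t(),p2,p,robot.read_force(),robot.read_grip_width()*88,'mark by fk',np.array(R)@ml+p)
for n in('scene','side'):
    im,d=robot.grab_frame(n); np.savez(f'pics/{n}2.npz',im=im,d=d); x,y=map(int,TIP[n]); 
    cv2.imwrite(f'pics/{n}2c.png',cv2.resize(im[y-50:y+60,x-80:x+60,::-1],None,fx=5,fy=5,interpolation=cv2.INTER_CUBIC))
```

```text
9.6667 [0.4822 0.0912 0.008 ] [0.4822 0.0912 0.008 ] [-0.7251  2.225   0.2893] 47.96037552547739 mark by fk [0.6189 0.1336 0.008 ]
```

View pics/side2c.png

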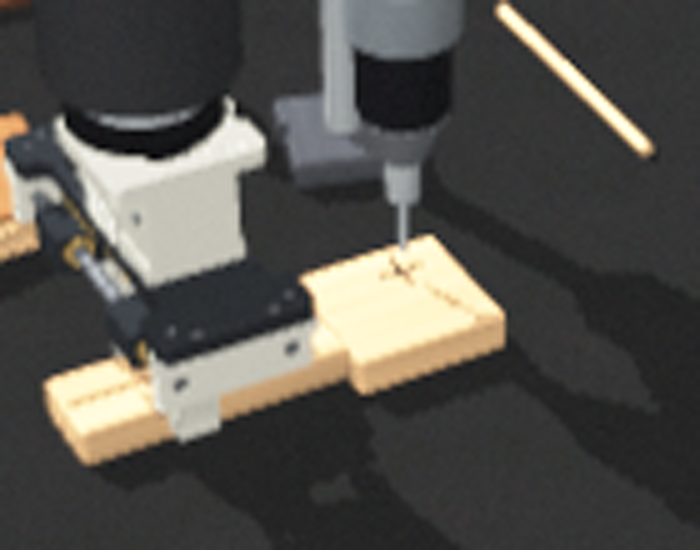

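View pics/scene2c.png

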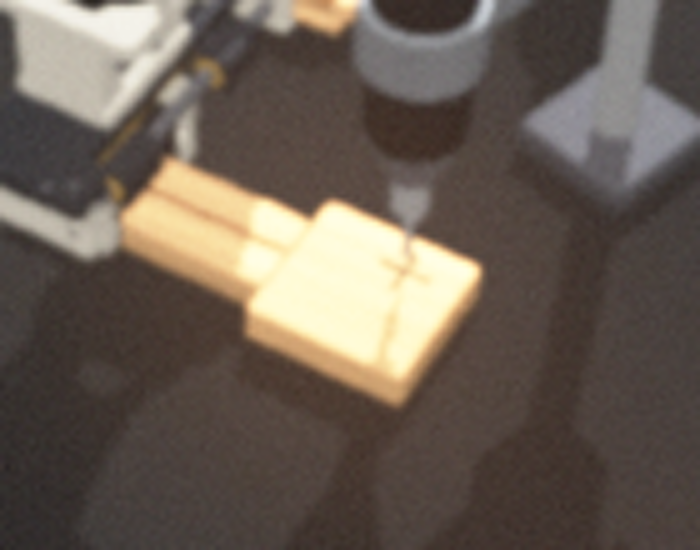

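Run:
```python
from h import *
np.set_printoptions(precision=2,suppress=True)
W=[]
for n in('scene','side'):
    im=np.load(f'pics/{n}2.npz')['im']; t=onplane(n,TIP[n],.033)[0]; pr=proj(n,[t[0],t[1],.022])[0]
    c,a,b=findcross(n,im,pr,7); print(n,'pred',pr,'blackhat',c,a,b)
    x,y=int(pr[0])-12,int(pr[1])-12; s=16
    o=cv2.resize(im[y:y+25,x:x+25,::-1],None,fx=s,fy=s,interpolation=cv2.INTER_NEAREST)
    cv2.circle(o,(int((pr[0]-x+.5)*s),int((pr[1]-y+.5)*s)),3,(0,0,255),-1); print('org',x,y)
    cv2.circle(o,(int((TIP[n][0]-x+.5)*s),int((TIP[n][1]-y+.5)*s)),3,(0,255,0),-1); W.append(o)
    # px per mm
    print(proj(n,[[t[0]+.001,t[1],.022],[t[0],t[1]+.001,.022]])-pr)
cv2.imwrite('pics/z2.png',np.hstack(W))
```

```text
scene pred [357.68 225.82] blackhat [357.2  224.65] 24 127.0
org 345 213
[[ 0.33  0.21]
 [ 0.27 -0.24]]
side pred [318.02 205.94] blackhat [317.83 205.59] 7 328.0
org 306 193
[[ 0.37 -0.07]
 [-0.12 -0.22]]
```

View pics/z2.png

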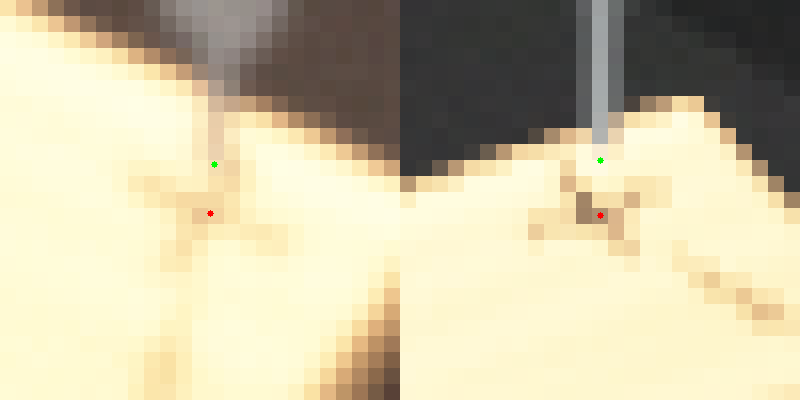

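Both views put the cross within about 1 px of the point under the bit. One pixel is about 3 mm here, so I'll release, back off, and check with the wrist camera up close. First I work out a wrist-camera pose.

Run:
```python
from h import *
np.set_printoptions(precision=3,suppress=True)
robot.move_gripper(1.0); robot.dwell(.1)
p=np.array(robot.read_position()); robot.servo_line([p[0],p[1],.16],speed=.15)
print(robot.read_t(),robot.read_qpos(),robot.read_force())
c,f=cam('wrist'); T=c['T_tool_cam']
tgt=np.array([.619,.1336,.027])
res=[]
for az in (40,60,80,100,-40,-60):
  for s in(1,-1):
    for tilt in (0,15,25,35,45):
      for dist in(.2,.24,.28):
       for row in (120,180,230):
        R=Rtilt(az,tilt,s); dc=np.array([0,(row-c['cy'])/f,1]); dc/=np.linalg.norm(dc)
        dw=R@T[:3,:3]@dc; C=tgt-dist*dw; P=C-R@T[:3,3]
        el=np.degrees(np.arcsin(-dw[2]))
        hd=np.linalg.norm(P[:2]-tgt[:2])
        if P[2]<.05 or hd<.11 or el<30 : continue
        q=robot.ik(P,R)
        if q is not None: res.append((az,s,tilt,dist,row,round(el),P,hd,np.array(q)))
for r in res: print(*r)
```

```text
11.8833 [  33.722    6.43   -27.591   -0.02   -56.062 -113.723] [ 0.158  0.622 -0.582]
40 -1 15 0.28 120 73 [0.53  0.057 0.122] 0.11695587539300083 [ 24.      6.455 -32.499  -6.84  -36.798 110.968]
40 -1 25 0.24 120 63 [0.533 0.06  0.065] 0.1135301279234727 [ 19.298   9.855 -35.802 -23.071 -22.41  130.399]
40 -1 25 0.28 120 63 [0.519 0.048 0.1  ] 0.13170937249503153 [ 18.875   5.001 -36.301 -19.904 -26.577 127.242]
40 -1 35 0.28 120 53 [0.511 0.041 0.076] 0.14246170521771448 [  5.628   7.197 -33.864 -46.558 -26.487 162.645]
40 -1 45 0.28 120 43 [0.506 0.037 0.051] 0.14888600675574987 [ -14.261   13.885  -33.283  -72.784  -36.932 -156.691]
40 -1 45 0.28 180 52 [0.531 0.058 0.081] 0.11590756552591387 [  -7.336   10.644  -31.119  -68.172  -34.064 -168.306]
60 -1 15 0.28 120 73 [0.562 0.032 0.122] 0.11695587539300084 [ 15.166  11.937 -22.147 -14.668 -46.106 144.127]
60 -1 25 0.24 120 63 [0.564 0.035 0.065] 0.11353012792347263 [  7.161  16.275 -22.514 -31.645 -39.938 165.386]
60 -1 25 0.28 120 63 [0.555 0.019 0.1  ] 0.1317093724950315 [  5.775  12.822 -21.966 -29.609 -43.946 163.766]
60 -
[... 2049 characters left out ...]
6.31   71.743 -47.735 -72.796]
-60 -1 15 0.28 120 73 [0.559 0.234 0.122] 0.11695587539300083 [ 49.661  19.279 -24.659  17.869 -52.589 -31.381]
-60 -1 25 0.24 120 63 [0.561 0.231 0.065] 0.11353012792347267 [ 53.094  24.685 -33.072  31.934 -47.303 -48.108]
-60 -1 25 0.28 120 63 [0.552 0.247 0.1  ] 0.13170937249503153 [ 55.237  22.482 -30.036  28.831 -52.443 -46.026]
-60 -1 35 0.28 120 53 [0.546 0.256 0.076] 0.14246170521771445 [ 59.475  27.315 -33.431  37.68  -54.777 -58.616]
-60 -1 45 0.28 120 43 [0.543 0.262 0.051] 0.1488860067557499 [ 62.715  33.482 -34.982  44.048 -58.838 -68.842]
-60 -1 45 0.28 180 52 [0.56  0.233 0.081] 0.1159075655259139 [ 59.842  30.377 -35.857  45.299 -59.646 -66.103]
```

Run:
```python
from h import *
np.set_printoptions(precision=4,suppress=True)
c,f=cam('wrist'); T=c['T_tool_cam']; tgt=np.array([.619,.1336,.027])
R=Rtilt(80,35,-1); dc=np.array([0,(120-c['cy'])/f,1]); dc/=np.linalg.norm(dc); dw=R@T[:3,:3]@dc
P=tgt-.28*dw-R@T[:3,3]; back=P+np.array([-.02,-.07,.08])
robot.goto(back,R); robot.servo_line(P,R,speed=.12); robot.dwell(.4)
wp=(np.array(robot.read_position()),np.array(robot.read_tcp_rot()))
im,d=robot.grab_frame('wrist'); np.savez('pics/wrist3.npz',im=im,d=d,p=wp[0],R=wp[1]); cv2.imwrite('pics/wrist3.png',im[:,:,::-1])
for n in('scene','side'):
    i2,d2=robot.grab_frame(n); np.savez(f'pics/{n}3.npz',im=i2,d=d2); 
print(robot.read_t(),wp[0],P,robot.read_force()); x,y=map(int,proj('wrist',tgt,wp)[0]); print(x,y)
cv2.imwrite('pics/wrist3c.png',cv2.resize(im[max(0,y-60):y+60,x-60:x+60,::-1],None,fx=5,fy=5,interpolation=cv2.INTER_CUBIC))
```

```text
14.5 [ 0.5959 -0.0072  0.0767] [ 0.5958 -0.007   0.0765] [-0.6593  0.7562 -0.6135]
319 116
```

View pics/wrist3.png

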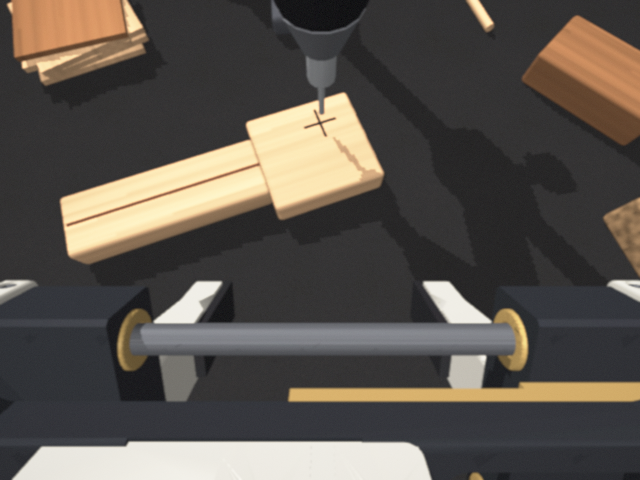

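View pics/wrist3c.png

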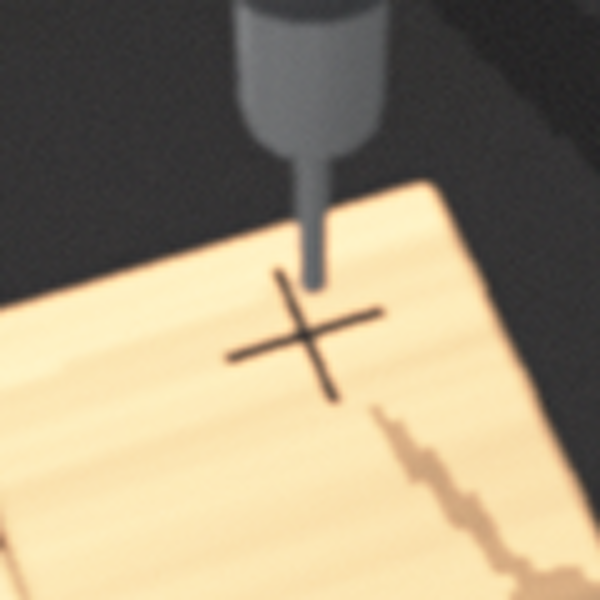

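The close-up is sharp: cross centre at crop (305,336), bottom rim of the bit at about (313,292). Turning that into a level offset.

Run:
```python
from h import *
np.set_printoptions(precision=4,suppress=True)
z=np.load('pics/wrist3.npz'); wp=(z['p'],z['R'])
px=lambda a,b:(259+a/5-.5+.1*0,56+b/5-.5)
m=onplane('wrist',px(305,336),.022,wp)[0]
for r in (292,284,280):
    t=onplane('wrist',px(313,r),.033,wp)[0]; print(r,'tip',t,'mark',m,'err mark-tip',(m-t)[:2]*1000, np.linalg.norm((m-t)[:2])*1000)
q=proj('wrist',np.array([[m[0],m[1],.033],[m[0],m[1]-.0022,.033],[m[0]+.0022,m[1],.033]]),wp); print('tip would be at',(q-[259,56]+.5)*5)
for n,k in(('scene',3),('side',3)):
    im=np.load(f'pics/{n}{k}.npz')['im']; t=onplane(n,TIP[n],.033)[0]; pr=proj(n,[t[0],t[1],.022])[0]; print(n,pr,findcross(n,im,pr,7))
```

```text
292 tip [0.6197 0.1314 0.033 ] mark [0.6185 0.1321 0.022 ] err mark-tip [-1.1377  0.7044] 1.3380902478015573
284 tip [0.6199 0.1328 0.033 ] mark [0.6185 0.1321 0.022 ] err mark-tip [-1.3813 -0.68  ] 1.5395559131067313
280 tip [0.62   0.1335 0.033 ] mark [0.6185 0.1321 0.022 ] err mark-tip [-1.5034 -1.3739] 2.0365800209073117
tip would be at [[304.5623 289.17  ]
 [307.136  301.5404]
 [319.2728 287.0013]]
scene [357.6836 225.821 ] (array([357.1011, 224.5711]), 26, np.float32(126.0))
side [318.0193 205.945 ] (array([315.7826, 209.5652]), 3, np.float32(10.0))
```

The wrist view gives a cross-to-tip offset of about 1.5 mm (2 mm at worst), well inside 5 mm, and the blank lies flat and released. Now the torch: retreat, then look down from above the block, shifted 40 mm.

Run:
```python
from h import *
np.set_printoptions(precision=4,suppress=True)
p=np.array(robot.read_position()); robot.servo_line(p+[-.02,-.07,.10],speed=.2)
R=Rdown(185.6); q=robot.ik([.457,-.297,.27],R); print(q)
robot.goto([.457,-.297,.27],R); robot.dwell(.3)
wp=(np.array(robot.read_position()),np.array(robot.read_tcp_rot()))
im,d=robot.grab_frame('wrist'); np.savez('pics/wrist4.npz',im=im,d=d,p=wp[0],R=wp[1]); cv2.imwrite('pics/wrist4.png',im[:,:,::-1])
print(robot.read_t(),wp[0],proj('wrist',[[.417,-.302,.175],[.417,-.302,.06]],wp))
```

```text
[-12.4155   6.7665 -11.8725   0.     -71.361  -71.9845]
17.05 [ 0.4571 -0.2969  0.2697] [[322.6893 189.0102]
 [322.7776 172.2635]]
```

View pics/wrist4.png

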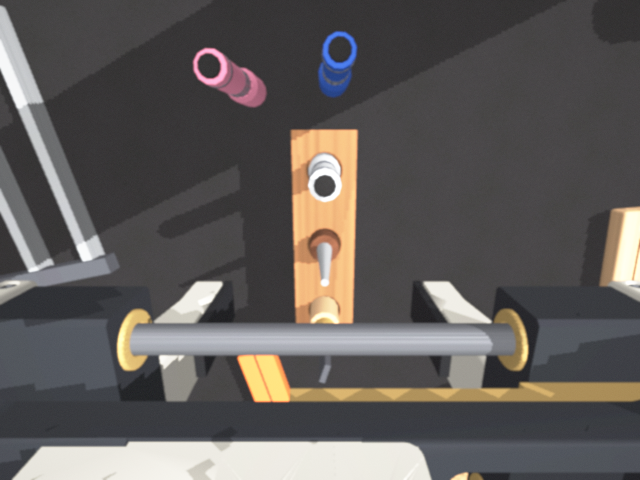

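The wrist view shows the silver torch at (324,185), upright in the block's end socket and in line with the block (columns 292–356). The reamer is next at about (324,280), then the file. Blue and pink stand off the block.

Run:
```python
from h import *
np.set_printoptions(precision=4,suppress=True)
z=np.load('pics/wrist4.npz'); wp=(z['p'],z['R']); im=z['im'].astype(int)
g=im[145:210,300:350]; m=((g.max(2)-g.min(2)<35)&(g.min(2)>120)).astype(np.uint8)
c,_=cv2.findContours(m,cv2.RETR_EXTERNAL,cv2.CHAIN_APPROX_NONE); c=max(c,key=cv2.contourArea)[:,0]+[300,145]
print('box',c.min(0),c.max(0))
dk=(g.max(2)<60).astype(np.uint8); k,l,st,ce=cv2.connectedComponentsWithStats(dk); i=1+st[1:,4].argmax(); b=ce[i]+[300,145]; print('button',b,st[i])
print('button@.175',onplane('wrist',b,.175,wp), 'ring bottom@.17',onplane('wrist',[(b[0],c.max(0)[1])],.17,wp), 'socket guess', onplane('wrist',[(323.,160),(324,130),(292,200),(356,200)],.06,wp))
dd=z['d'][int(b[1]),int(b[0])]; print('depth pt',pt('wrist',[b],[dd],wp))
```

```text
box [308 153] [341 201]Traceback (most recent call last):
  File "<stdin>", line 7, in <module>
ValueError: attempt to get argmax of an empty sequence
```

Run:
```python
from h import *
np.set_printoptions(precision=4,suppress=True)
z=np.load('pics/wrist4.npz'); wp=(z['p'],z['R']); im=z['im'].astype(int)
print(onplane('wrist',[(324.5,184.8)],.170,wp))
print(onplane('wrist',[(324,130),(291.5,200),(356.5,200)],.06,wp))
uv=np.array([(u,v) for v in range(165,205,1) for u in range(305,345)]); P=pt('wrist',uv,z['d'][uv[:,1],uv[:,0]],wp)
k=(P[:,2]>.16)&(P[:,2]<.18); Q=P[k]; print(k.sum(),Q.mean(0),Q.min(0),Q.max(0), (Q.min(0)+Q.max(0))/2)
```

```text
[[ 0.4146 -0.3009  0.17  ]]
[[ 0.3755 -0.3048  0.06  ]
 [ 0.4489 -0.332   0.06  ]
 [ 0.4423 -0.2638  0.06  ]]
831 [ 0.4138 -0.3008  0.1716] [ 0.4029 -0.3123  0.16  ] [ 0.4261 -0.2889  0.1763] [ 0.4145 -0.3006  0.1682]
```

Torch axis at (0.4145, -0.3008), top at about 0.175, consistent with the block. Descending, gripping at 125 mm from the lens, and lifting.

Run:
```python
from h import *
np.set_printoptions(precision=4,suppress=True)
R=Rdown(185.6)
robot.servo_line([.4145,-.3008,.24],R,speed=.15)
robot.servo_line([.4145,-.3008,.121],R,speed=.10); robot.dwell(.2)
print(robot.read_position(),robot.read_force())
robot.move_gripper(0.0); robot.dwell(.15)
print(robot.read_t(),robot.read_position(),robot.read_grip_width()*88,robot.read_force())
if robot.read_grip_width()*88>20:
    robot.servo_line([.4145,-.3008,.17],R,speed=.08); print(robot.read_force())
    robot.servo_line([.4145,-.3008,.25],R,speed=.12); robot.dwell(.2)
print(robot.read_t(),robot.read_position(),robot.read_grip_width()*88,robot.read_force(),robot.read_qpos())
for n in('scene','side'):
    i2,d2=robot.grab_frame(n); np.savez(f'pics/{n}5.npz',im=i2,d=d2); cv2.imwrite(f'pics/{n}5.png',i2[:,:,::-1])
```

```text
[ 0.4148 -0.3009  0.1215] [ 0.3898 -0.6821 -0.8573]
20.2667 [ 0.4144 -0.3008  0.1209] 23.70249569732252 [ 0.5499 -0.2699 -0.3884]
[-0.1094 -0.8042 -2.1596]
22.05 [ 0.4142 -0.3007  0.2492] 23.517278834686504 [-0.7134  0.692  -1.6996] [-13.9739   4.2308 -17.4841  -0.0094 -68.3716 -70.4258]
```

View pics/side5.png

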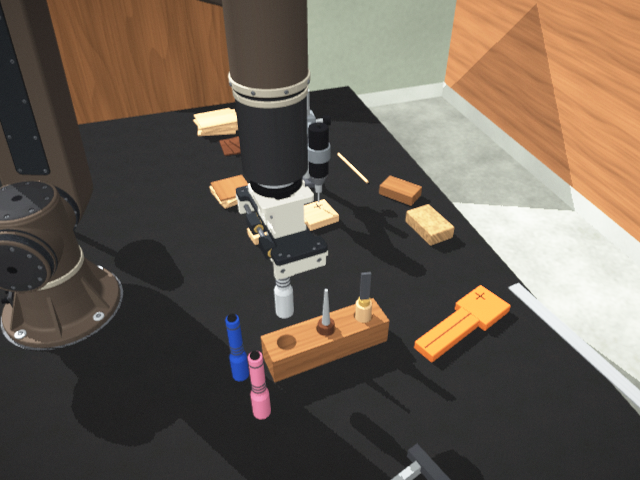

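View pics/scene5.png

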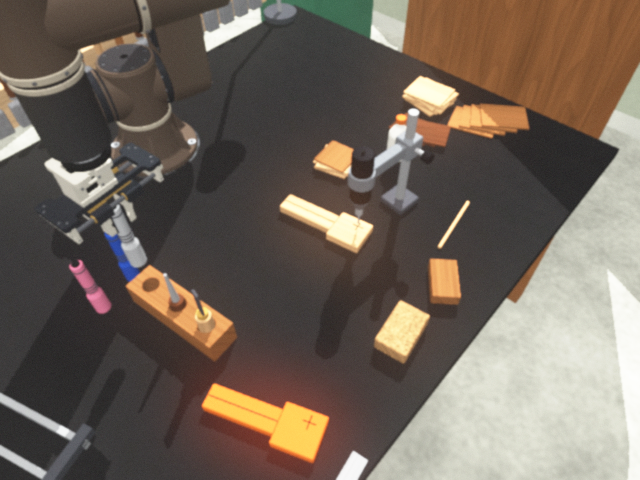

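The torch is out and gripped (23.5 mm), the file and reamer are still standing, and the blank hasn't moved. Carrying it clear of the block, then tilting and aiming from the -y side.

Run:
```python
from h import *
np.set_printoptions(precision=4,suppress=True)
mk=np.array([.6187,.1325,.022]); R=Rtilt(80,45,1); P=mk-R[:,2]*.231; pre=P-R[:,2]*.07
print(P,pre,robot.ik(P,R),robot.ik(pre,R))
robot.servo_line([.45,-.13,.28],speed=.15)
robot.goto(pre,R); print(robot.read_t(),robot.read_force(),robot.read_grip_width()*88)
robot.servo_line(P,R,speed=.08); robot.dwell(.5)
wp=(np.array(robot.read_position()),np.array(robot.read_tcp_rot()))
print(robot.read_t(),wp,robot.read_force(),robot.read_grip_width()*88)
for n in('scene','side','wrist'):
    i2,d2=robot.grab_frame(n); np.savez(f'pics/{n}6.npz',im=i2,d=d2,p=wp[0],R=wp[1]); cv2.imwrite(f'pics/{n}6.png',i2[:,:,::-1])
```

```text
[ 0.5903 -0.0284  0.1853] [ 0.5817 -0.0771  0.2348] [-15.7165  22.0763  -0.2535 -45.9413 -78.258   19.9343] [-19.9584  20.6804   4.2796 -44.333  -85.2764  18.5446]
25.175 [-1.2464  0.6567 -1.1108] 23.28630996816687
26.7 (array([ 0.5904, -0.0284,  0.1854]), array([[-0.1228, -0.9848,  0.1229],
       [-0.6963,  0.1738,  0.6964],
       [-0.7071, -0.0001, -0.7071]])) [-0.0662 -0.19   -1.8607] 23.456278783909635
```

View pics/side6.png

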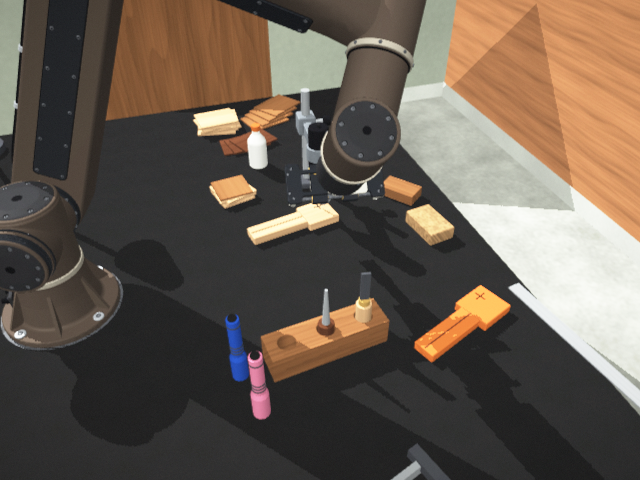

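View pics/scene6.png

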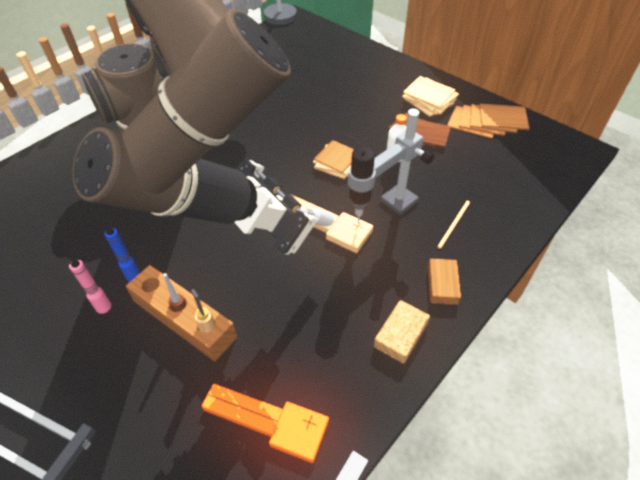

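View pics/wrist6.png

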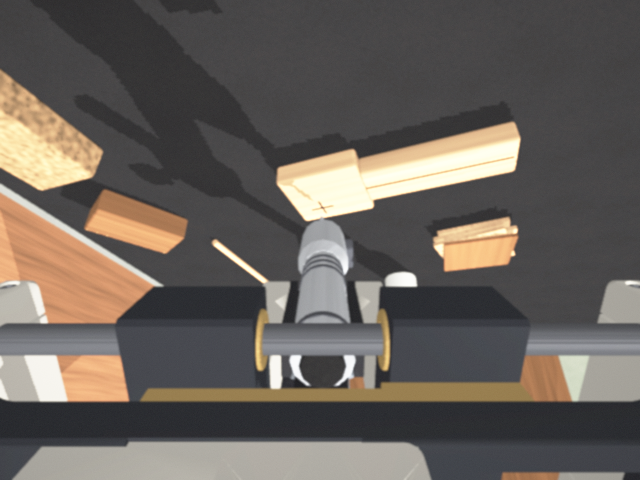

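Run:
```python
from h import *
np.set_printoptions(precision=4,suppress=True)
z=np.load('pics/wrist6.npz'); p,R=z['p'],z['R']; wp=(p,R)
print('pred: lens rim cam side, head taper, cross', proj('wrist',[p+R@[.016,0,.106],p+R@[.016,0,.051],p+R@[0,.016,.106],p+R@[0,-.016,.106],[.6187,.1325,.022]],wp))
m=onplane('wrist',(322.3,207.5),.022,wp)[0]; l=R.T@(m-p)-[0,0,.106]; print('mark',m,'mark in lens frame (tool axes)',l)
im=z['im'];print(z['d'][240,322],pt('wrist',[(322,228),(322,235),(322,245)],z['d'][[228,235,245],[322]*3],wp)@np.eye(3))
for v in(228,235,245,290,305): print('tool frame',v,R.T@(pt('wrist',[(322,v)],[z['d'][v,322]],wp)[0]-p))
cv2.imwrite('pics/w6c.png',cv2.resize(im[180:300,262:382,::-1],None,fx=5,fy=5,interpolation=cv2.INTER_CUBIC))
```

```text
pred: lens rim cam side, head taper, cross [[322.1669 219.9285]
 [322.093  240.4637]
 [342.5624 239.8289]
 [301.7474 239.7948]
 [322.3019 207.9995]]
mark [0.6185 0.1315 0.022 ] mark in lens frame (tool axes) [0.0007 0.0001 0.1244]
0.21704069 [[ 0.5981  0.0149  0.1178]
 [ 0.5957  0.0017  0.1309]
 [ 0.5942 -0.007   0.1427]]
tool frame 228 [ 0.0167 -0.0001  0.0789]
tool frame 235 [ 0.0169 -0.0001  0.0602]
tool frame 245 [ 0.0148 -0.0001  0.0456]
tool frame 290 [ 0.0129  0.     -0.0152]
tool frame 305 [ 0.013   0.     -0.0297]
```

View pics/w6c.png

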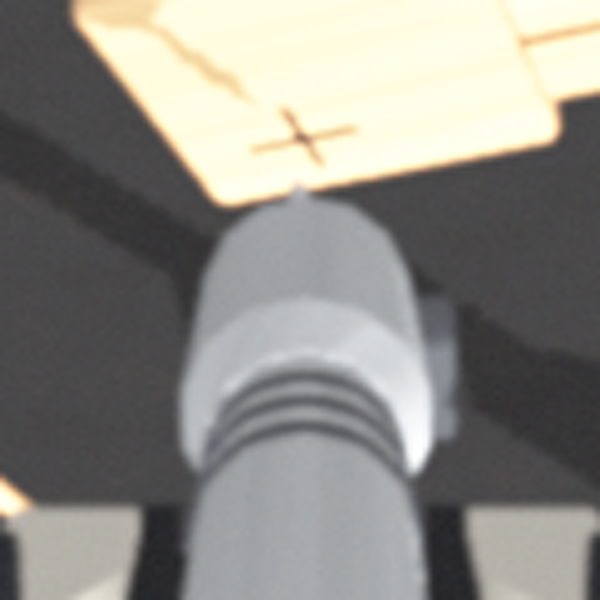

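All checks are good: the torch is straight in the grip, the cross is about 1 mm off its axis and 124 mm from the lens, and the blank hasn't moved. Handing in.

```bash
python3 -c "
from rig import robot
print(robot.read_t(),max(abs(v) for v in robot.read_qvel())); print(robot.job_done()); print(robot.read_t())"
```

```text
26.85 0.08507123030056245
the job is handed in; nothing more can be done
None
the job is handed in; nothing more can be done
```

The job is handed in at about 27 s of the 51 s, with the blank set under the drill and the torch held on the cross; no verdict was reported.

**Blank:** I gripped it by the shaft, slid it flat to the drill while turning it to about +10° to stay off the plates, then released it. The wrist close-up after release put the cross about 1.5 mm (2 mm at worst) from under the bit tip. In the last wrist view the cross was within 1 mm of that place.

**Torch:** I drew it straight up out of its socket and held it at 45° from the -y side. At the last check the lens was 124 mm from the cross and about 110 mm up, with the cross about 1 mm off the axis. The grip was steady at 23.5 mm and the torch touched nothing but the fingers.

**Bystanders:** In the last pictures the file and reamer were standing and the plates and glue bottle looked unmoved; I did not measure them.

**Disagreements:** The scene and side cameras differed by about 3 mm in absolute position. Cross detection in those coarse views was confused by the bit and its shadow, so I relied on the wrist close-up for the final placing. No check failed.

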